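# Stand the fallen bottle crock up and put the sauce bottle back in it

### The arm

A 7-joint arm with a two-finger parallel gripper is mounted at the origin on a cart in front of the work surface, level with it; the furniture and walls round the work are solid. World frame = base frame: x ahead of the robot, y to its left, z up, the work surface at z = 0. Lengths are in m, angles in degrees, forces in N, time in s.
With the tool pointing down it reaches from about 0.4 to 0.85 m from the base axis. Payload 4.5 kg.
Tool frame: the origin (TCP) lies at the very end of the fingers, on their centre line; the grasp point (between the pads) lies 19 mm behind it; z points along the fingers, y is the line along which they close (so a half turn about z gives the same grasp; the last joint's range is limited). The gripper opens to 88 mm and grips with 3 to 60 N. Pads are 18 mm wide; open, the fingers measure 123 mm over their backs; the gripper's body (75 mm by 187 mm) begins 45 mm behind the grasp point.
Start: joints at [-63.61, 39.483, -11.15, 89.685, 9.013, 51.709, -12.324], TCP at [0.259, 0.569, 0.239] pointing down, gripper open.
Joint ranges: [-172.22, 172.22], [-26.19, 119.32], [-84.43, 86.54], [7.71, 146.69], [-57.33, 237.33], [2.42, 119.75], [-152.13, 152.13]. Speed limits (degrees/s): [147.25, 147.25, 180, 180, 180, 180, 180].

### API

Orientations are given as [roll, pitch, yaw] about the fixed x, y, z axes, in that order (R = Rz(yaw) Ry(pitch) Rx(roll)).
In Python, from cell import env, eyes gives the robot as it stands.
- The arm moves only by the shell command python3 -m handwheel 'ROWS' [OPENING]. ROWS is JSON, a list that holds one entry, the list of rows, each a list of 4 numbers: the shift along the tool's x, y, z as a fraction of full scale, then the turn about the tool's z as a fraction of full scale. In form: [[[x, y, z, yaw], ...]]. A call has 1 to 20 rows; each row shifts and turns the commanded pose from where the row before left it, along the tool's axes as they then stand; what a row does not reach is not made up. Full scale, the value 1, is 300 mm for a shift and 90 degrees for a turn. A row lasts 1/12 s, in which the tool goes at most 41.7 mm and 7.16 degrees, less where a joint would pass 70% of its speed; a pose out of reach is approached as far as the arm can. A call with a number of a shift or a turn outside -1 to 1 is refused whole. A call with a gripper value outside its range is refused whole. OPENING is the closure, from -1 (fully open) to 1 (shut), set as the call begins (- or left out, the last holds). The fingers move at their own pace and stop on an object; the grip force is fixed at half the most. Time passes only in rows, so rows that do not move let the fingers close. It gives the time, the measured TCP pose, the force, the opening and the grip force at its end, in the units of the state.
- env.read_state(): the state, without advancing time (a new reading comes with each control period).
- eyes.snapshot(name): name is "scene" or "top"; returns a dict with "img" (400x640x3 uint8, red, green, blue), "depth" (400x640 float32, m along the optical axis (not along the pixel's ray), 0 where there is no reading), "fx", "fy", "cx", "cy" (pixels), "R" (3x3) and "t" (3): a world point X has camera coordinates R X + t. Camera axes: x right, y down, z forward; pixel columns grow to the right and rows downward; lengths in m; the calibration is good to about 2 mm. A picture is of the moment at which its call begins.
- env.close_job(): hands the job in; it is judged then, once.
The state is a dict: "t": time; "joint_positions": joint angles; "qvel": joint speeds; "effort": joint torques, N m; "eef_pos": TCP position; "ee_rot": TCP orientation; "wrist_force": force on the tool from outside, world axes, zero at the start; "torque": the same for the moment, N m; "grip_width": finger opening in m; "finger_force": force on a finger pad.
Only numpy, scipy, OpenCV 4.12 (cv2) and the standard library are available. Lean on these libraries where they do the work, as an engineer would, in place of code of your own. Each camera call takes 0.05 s, during which the arm holds its last target. There are 200 camera calls.

### The job

The square blue bottle crock has been knocked over. First stand it upright on its base on the worktop, then lower the sauce bottle upright into it, without dropping it, until it stands on the crock's floor. Do not knock over the sauce bottle, and leave the jam jar and the tea box where they stand.

Things in the scene. Friction and masses are not known exactly. Their poses are not given: they have to be found in the camera images.
- crock: Square blue open-topped crock: outside 88 x 88 mm, 115 mm high, walls and floor 6 mm thick (inside 76 x 76 mm, 109 mm deep), about 0.4 kg, brown band at its base, white at its rim. Starts lying on a flat side, mouth turned roughly to the robot's right (-y). Origin: centre of its underside; z axis from underside to mouth (level at the start, up when standing); x and y square to the sides.
- crock_mouth (a point): Centre of the crock's open mouth, in the plane of the rim, 115 mm from the underside. Lifted or pushed from inside the mouth, the lying crock turns over the lower edge of its base and, past about 50 degrees, settles onto its base by itself.
- sauce_bottle: Round sauce bottle standing upright, 203 mm high, 59 mm diameter at the base, clear with a dark blue label and gold cap, about 0.3 kg. It narrows upwards; gripped from above at the cap, some 20 mm below its top, it measures about 34 mm across. Origin: centre of its underside, z axis up towards the cap.
- jar: Bystander: glass jar of red jam with white lid, 65 mm diameter, 94 mm high, standing upright. Origin: centre of its underside, z axis up.
- tea_box: Bystander: pale green tea box, 71 x 126 x 76 mm high. Origin: centre of its underside, z axis up.
There are look-alikes about, which are no part of the job. What is shaped like the crock but orange is not meant.

How it is judged:
By the outcome, as a careful person would: the job done as asked, in the order asked, and still so for the second after the job is handed in, with the robot touching nothing.
It also fails if it takes over 72 s, if anything falls off the work surface, if the arm or the gripper's body presses on something with over 40 N, if the wrist force passes 120 N, or if a joint passes its speed limit or range.

## Working session

There is one attempt and no reset: what is moved stays moved. The work goes in short steps, Python scripts to look and compute and a shell command to move; the robot and the scene stay as the last step left them, time stands still between calls to the robot, and variables do not carry over. Pictures are saved under pics/ and viewed, at most 10 in all, crops included, and the job is handed in when it is done.

```bash
mkdir -p pics; ls; python3 - <<'E'
from cell import env, eyes
import cv2,numpy as np
for n in("scene","top"):
    s=eyes.snapshot(n); cv2.imwrite(f"pics/{n}0.png",s["img"][...,::-1]); np.savez(f"{n}0.npz",**s)
    print(n,s["fx"],s["cx"],s["cy"],s["R"].round(3).tolist(),s["t"].round(3), -s["R"].T@s["t"])
print(env.read_state())
E
```

```text
pics
scene 471.186403445952 319.8957388257956 201.09872489371168 [[0.656, -0.755, -0.005], [-0.504, -0.432, -0.748], [0.562, 0.493, -0.664]] [-0.412  0.312  1.391] [-0.35450253 -0.86175141  1.15449744]
top 368.6303991660059 318.04521810642717 201.64122656503974 [[-0.015, -1.0, -0.022], [-0.989, 0.018, -0.146], [0.146, 0.019, -0.989]] [-0.034  0.559  1.235] [ 0.37203785 -0.06745961  1.30257759]
{'t': 0.1, 'joint_positions': array([-63.60933526,  39.52736853, -11.14469263,  89.73887578,
         9.0133985 ,  51.7106563 , -12.32508019]), 'qvel': array([-0.00322958, -0.13133916, -0.05600991, -0.16020594,  0.00429775,
       -0.0291959 , -0.00835214]), 'effort': array([-3.32465963e-03, -5.28510797e+01, -1.27191592e+00, -1.53838742e+01,
       -5.26818889e-02,  2.03875563e-03,  3.37608708e-05]), 'eef_pos': array([0.25853861, 0.56838939, 0.2380012 ]), 'ee_rot': array([-1.79905327e+02,  8.12458747e-03,  1.55549649e+02]), 'wrist_force': array([ 0.25082595, -0.60509778, -0.60261036]), 'torque': array([-0.02207765, -0.04684721,  0.01414414]), 'finger_force': 0.0, 'grip_width': 0.08838030946496461}
```

View pics/scene0.png

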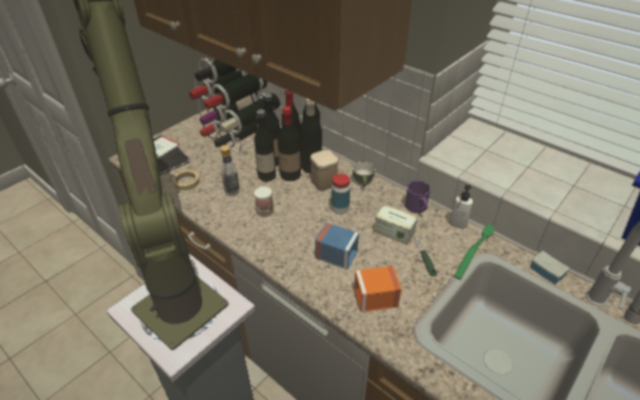

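View pics/top0.png

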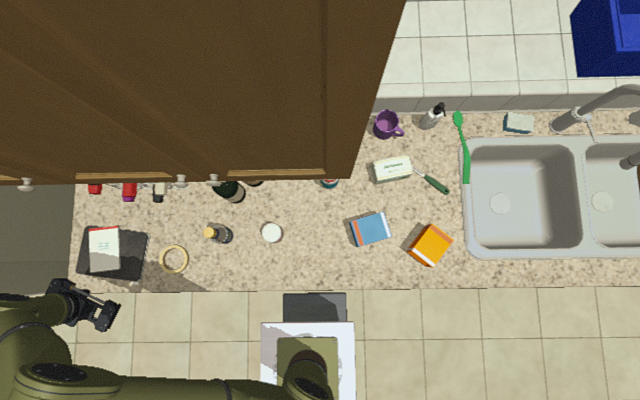

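The scene view shows these:
- The blue crock is at scene (337,245) and top (370,229), with its white rim on the right. The orange look-alike is at (378,288) / (430,245).
- The gold-capped sauce bottle is at scene (230,170) and top (218,233).
- The jam jar is at (264,200) / (272,232).
- The tea box is at (396,223) / (392,169).

The blue crock is the one meant. The wine bottles at scene (265-310,150) are not the sauce bottle, because only the small one has a gold cap and clear glass. Next I'll make an enlarged crop and measure.

```bash
cat > h.py <<'E'
import numpy as np,cv2
def cloud(s):
    d=s["depth"];v,u=np.mgrid[0:400,0:640]
    P=np.stack([(u-s["cx"])/s["fx"]*d,(v-s["cy"])/s["fy"]*d,d],-1)
    X=(P-s["t"])@s["R"]; X[d==0]=np.nan
    return X
def proj(s,p):
    c=s["R"]@np.asarray(p)+s["t"]; return c[0]/c[2]*s["fx"]+s["cx"],c[1]/c[2]*s["fy"]+s["cy"]
def tri(a,pa,b,pb):
    A=[];B=[]
    for s,(u,v) in((a,pa),(b,pb)):
        r=np.array([(u-s["cx"])/s["fx"],(v-s["cy"])/s["fy"],1]);r=s["R"].T@r;r/=np.linalg.norm(r)
        M=np.eye(3)-np.outer(r,r);A.append(M);B.append(M@(-s["R"].T@s["t"]))
    return np.linalg.solve(sum(A),sum(B))
E
python3 - <<'E'
from h import *
S={n:dict(np.load(n+"0.npz")) for n in("scene","top")}
for n,s in S.items():
    X=cloud(s);img=s["img"].astype(int);hsv=cv2.cvtColor(s["img"],cv2.COLOR_RGB2HSV)
    r=dict(scene=(slice(215,275),slice(308,365)),top=(slice(205,255),slice(342,398)))[n]
    x=X[r];h=hsv[r]
    blue=(h[...,0]>95)&(h[...,0]<125)&(h[...,1]>90)
    p=x[blue];p=p[~np.isnan(p[:,0])]
    top=p[p[:,2]>.075]
    print(n,"blue",len(p),"z pct",np.percentile(p[:,2],[5,50,80,95]).round(4))
    x2=x[(x[...,2]>.078)&(x[...,2]<.1)]
    q=x2[:,:2].astype(np.float32);rr=cv2.minAreaRect(q);print(" topface",rr,cv2.boxPoints(rr).round(3).tolist(), "z",np.median(x2[:,2]))
    t=x[..., 2]
    for nm,b in dict(bottle=dict(scene=(slice(140,200),slice(215,245)),top=(slice(218,250),slice(198,236)))[n],
      jar=dict(scene=(slice(180,218),slice(250,278)),top=(slice(220,246),slice(258,286)))[n],
      tea=dict(scene=(slice(200,245),slice(370,420)),top=(slice(150,188),slice(365,415)))[n]).items() if False else dict(
      bottle=dict(scene=(slice(140,200),slice(215,245)),top=(slice(218,250),slice(198,236)))[n],
      jar=dict(scene=(slice(180,218),slice(250,278)),top=(slice(220,246),slice(258,286)))[n],
      tea=dict(scene=(slice(200,245),slice(370,420)),top=(slice(150,188),slice(365,415)))[n]).items():
        y=X[b].reshape(-1,3)
        for lo,hi in((.03,.06),(.06,.1),(.1,.14),(.14,.18),(.18,.23)):
            m=y[(y[:,2]>lo)&(y[:,2]<hi)]
            if len(m)>3: print(" ",nm,lo,len(m),"min",np.percentile(m,3,0).round(3),"max",np.percentile(m,97,0).round(3))
    c=X[60:180,20:340] if n=="top" else X[0:90,150:400]
    print(" cabinet/low", np.nanpercentile(c.reshape(-1,3),[1,50,99],0).round(3).tolist())
def up(i,r,f): return cv2.resize(i[r],None,fx=f,fy=f,interpolation=cv2.INTER_CUBIC)
a=up(S["scene"]["img"],(slice(130,320),slice(150,420)),2.9)
cv2.imwrite("pics/crop1.png",a[...,::-1])
E
```

```text
Traceback (most recent call last):
IndexError: index -1 is out of bounds for axis 0 with size 0
```

```bash
python3 - <<'E'
from h import *
S={n:dict(np.load(n+"0.npz")) for n in("scene","top")}
for n,(u,v) in dict(scene=(340,245),top=(368,232)).items():
    s=S[n];d=s["depth"];hsv=cv2.cvtColor(s["img"],cv2.COLOR_RGB2HSV)
    print(n,(d==0).mean(),hsv[v,u],cloud(s)[v-2:v+3:2,u-2:u+3:2].round(3).tolist())
R=dict(bottle=((140,200,215,245),(218,250,198,236)),jar=((180,218,250,278),(220,246,258,286)),tea=((200,245,370,420),(150,188,365,415)),crock=((215,275,308,365),(205,255,342,398)),orange=((260,315,350,405),(220,272,402,458)))
for i,n in enumerate(S):
    X=cloud(S[n])
    for nm,b in R.items():
        b=b[i];y=X[b[0]:b[1],b[2]:b[3]].reshape(-1,3)
        for lo,hi in((.03,.06),(.06,.1),(.1,.14),(.14,.18),(.18,.23)):
            m=y[(y[:,2]>lo)&(y[:,2]<hi)]
            if len(m)>3: print(n,nm,lo,len(m),"min",np.percentile(m,3,0).round(3),"max",np.percentile(m,97,0).round(3))
        if nm=="crock":
            m=y[(y[:,2]>.078)&(y[:,2]<.1)]
            if len(m): rr=cv2.minAreaRect(m[:,:2].astype(np.float32));print(" face",rr,cv2.boxPoints(rr).round(3).tolist(),np.median(m[:,2]))
    c=X[60:180,20:340] if n=="top" else X[0:90,150:400]
    print("cab",np.nanpercentile(c.reshape(-1,3),[1,50,99],0).round(3).tolist())
a=cv2.resize(S["scene"]["img"][130:320,150:420],None,fx=2.9,fy=2.9,interpolation=cv2.INTER_CUBIC)
cv2.imwrite("pics/crop1.png",a[...,::-1])
E
```

```text
scene 0.00393359375 [102  88 142] [[[0.441, -0.238, 0.082], [0.441, -0.246, 0.088], [0.447, -0.249, 0.086]], [[0.433, -0.244, 0.084], [0.436, -0.25, 0.086], [0.442, -0.253, 0.083]], [[0.425, -0.251, 0.087], [0.429, -0.255, 0.086], [0.433, -0.26, 0.086]]]
top 0.0038203125 [ 99 105 191] [[[0.455, -0.2, 0.086], [0.454, -0.206, 0.093], [0.455, -0.213, 0.086]], [[0.448, -0.2, 0.089], [0.448, -0.206, 0.087], [0.448, -0.213, 0.088]], [[0.441, -0.199, 0.09], [0.442, -0.206, 0.086], [0.441, -0.212, 0.091]]]
scene bottle 0.03 207 min [0.416 0.253 0.031] max [0.63  0.507 0.059]
scene bottle 0.06 188 min [0.416 0.253 0.061] max [0.622 0.506 0.098]
scene bottle 0.1 162 min [0.418 0.256 0.101] max [0.464 0.294 0.138]
scene bottle 0.14 92 min [0.427 0.264 0.141] max [0.457 0.287 0.179]
scene bottle 0.18 84 min [0.43  0.266 0.181] max [0.458 0.295 0.204]
scene jar 0.03 121 min [0.417 0.077 0.031] max [0.465 0.12  0.059]
scene jar 0.06 287 min [0.419 0.078 0.062] max [0.474 0.133 0.096]
scene tea 0.03 349 min [ 0.622 -0.368  0.031] max [ 0.797 -0.253  0.059]
scene tea 0.06 642 min [ 0.625 -0.363  0.0
[... 1302 characters left out ...]
[ 0.703 -0.242  0.079]
top crock 0.03 22 min [ 0.406 -0.173  0.033] max [ 0.484 -0.151  0.057]
top crock 0.06 955 min [ 0.413 -0.272  0.083] max [ 0.504 -0.161  0.092]
 face ((0.459687203168869, -0.21724678575992584), (0.08843453973531723, 0.11538661271333694), 15.538293838500977) [[0.4020000100135803, -0.17399999499320984], [0.43299999833106995, -0.2849999964237213], [0.5180000066757202, -0.26100000739097595], [0.4869999885559082, -0.15000000596046448]] 0.08781322809963987
top orange 0.03 55 min [ 0.334 -0.415  0.031] max [ 0.472 -0.347  0.059]
top orange 0.06 1022 min [ 0.348 -0.468  0.077] max [ 0.461 -0.359  0.092]
cab [[0.548, -0.084, 0.498], [0.559, 0.129, 0.834], [0.56, 0.498, 0.992]]
```

View pics/crop1.png

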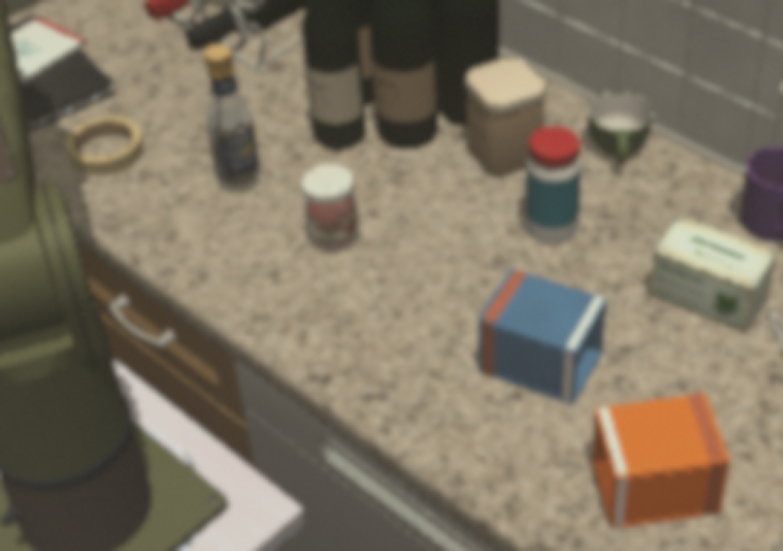

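The crop confirms the picks: the blue crock has its brown base on the left and its white rim and mouth on the right, the gold-capped bottle has a dark blue label, and the orange crock is the decoy.

Both views agree on these values:
- **Crock:** top at z≈0.087, base edge middle (0.4445,-0.162), mouth middle (0.4755,-0.273), axis yaw -74.5°.
- **Bottle:** about (0.447,0.281), top about 0.204.

The tool stays vertical, so I'll push the upper rim from the mouth side at the crock's top edge, rising as it turns.

```bash
cat > go.py <<'E'
import sys,numpy as np
from scipy.spatial.transform import Rotation as Ro
from cell import env
# usage: go.py x y z yaw ; prints tool-frame move (turn first, or shift first)
def plan(x,y,z,yaw=None,yaw0=None):
    s=env.read_state();p=s["eef_pos"];e=s["ee_rot"].copy()
    print("t",round(s["t"],2),"p",p.round(4),"rot",e.round(1),"w",round(s["grip_width"],4),"F",s["wrist_force"].round(1))
    R=Ro.from_euler("xyz",[180,0,e[2] if yaw0 is None else yaw0],degrees=True)
    d=R.inv().apply(np.array([x,y,z])-p)/.3
    n=int(np.ceil(np.abs(np.linalg.norm(d))/.125))
    print("shift frac tot",d.round(4),"rows",n,"per row",(d/max(n,1)).round(4))
    if yaw is not None:
        a=-((yaw-e[2]+180)%360-180);print("tool turn",a,"frac tot",a/90,"rows",a/7.1)
if __name__=="__main__": plan(*map(float,sys.argv[1:]))
E
python3 go.py .43 .3 .33 105.5; python3 go.py .43 .3 .33 105.5 105.5
```

```text
t 0.1 p [0.2585 0.5684 0.238 ] rot [-179.9    0.   155.5] w 0.0884 F [ 0.3 -0.6 -0.6]
shift frac tot [-0.8906 -0.5778 -0.3067] rows 9 per row [-0.099  -0.0642 -0.0341]
tool turn 50.049648575558024 frac tot 0.5561072063950891 rows 7.049246278247609
t 0.1 p [0.2585 0.5684 0.238 ] rot [-179.9    0.   155.5] w 0.0884 F [ 0.3 -0.6 -0.6]
shift frac tot [-1.0148  0.3117 -0.3067] rows 9 per row [-0.1128  0.0346 -0.0341]
tool turn 50.049648575558024 frac tot 0.5561072063950891 rows 7.049246278247609
```

```bash
python3 -m handwheel '[[[0,0,-0.1,0],[0,0,-0.1,0],[0,0,-0.1,0],[-0.1,-0.064,0,0],[-0.1,-0.064,0,0],[-0.1,-0.064,0,0],[-0.1,-0.064,0,0],[-0.1,-0.064,0,0],[-0.1,-0.064,0,0],[-0.1,-0.064,0,0],[-0.1,-0.064,0,0],[-0.09,-0.064,0,0],[0,0,0,0.079],[0,0,0,0.079],[0,0,0,0.079],[0,0,0,0.079],[0,0,0,0.079],[0,0,0,0.079],[0,0,0,0.079],[0,0,0,0]]]' 0.55; python3 go.py .485 -.312 .28 105.5
```

```text
t: 1.77
eef_pos: [0.4299, 0.301, 0.3284]
ee_rot: [-180.0, 0.0, 105.6]
wrist_force: [-0.3, 0.3, -0.6]
grip_width: 0.0196
finger_force: 0.0
t 1.77 p [0.4299 0.301  0.3284] rot [-180.     0.   105.6] w 0.0196 F [-0.3  0.3 -0.6]
shift frac tot [-2.0175 -0.3731  0.1613] rows 17 per row [-0.1187 -0.0219  0.0095]
tool turn 0.10978441418328089 frac tot 0.0012198268242586765 rows 0.01546259354694097
```

```bash
python3 -m handwheel '[[[-0.119,-0.022,0,0],[-0.119,-0.022,0,0],[-0.119,-0.022,0,0],[-0.119,-0.022,0,0],[-0.119,-0.022,0,0],[-0.119,-0.022,0,0],[-0.119,-0.022,0,0],[-0.119,-0.022,0,0],[-0.119,-0.022,0,0],[-0.119,-0.022,0,0],[-0.119,-0.022,0,0],[-0.119,-0.022,0,0],[-0.119,-0.022,0,0],[-0.119,-0.022,0,0],[-0.119,-0.022,0,0],[-0.119,-0.022,0,0],[-0.119,-0.022,0,0],[0,0,0,0],[0,0,0,0]]]'; python3 go.py .485 -.304 .060 105.5; python3 - <<'E'
from h import *
from cell import eyes
s=eyes.snapshot("top");X=cloud(s);y=X[195:260,335:402].reshape(-1,3)
m=y[(y[:,2]>.078)&(y[:,2]<.1)];rr=cv2.minAreaRect(m[:,:2].astype(np.float32));print(len(m),rr,cv2.boxPoints(rr).round(3).tolist())
E
```

```text
t: 3.35
eef_pos: [0.4863, -0.3157, 0.328]
ee_rot: [-179.9, -0.0, 105.7]
wrist_force: [0.9, 1.2, 0.4]
grip_width: 0.0202
finger_force: 0.0
t 3.35 p [ 0.4863 -0.3157  0.328 ] rot [-179.9   -0.   105.7] w 0.0202 F [0.9 1.2 0.4]
shift frac tot [0.0387 0.0064 0.8934] rows 8 per row [0.0048 0.0008 0.1117]
tool turn 0.19532952015350702 frac tot 0.0021703280017056335 rows 0.027511200021620708
941 ((0.4598197937011719, -0.21735820174217224), (0.0885373130440712, 0.11511514335870743), 15.484984397888184) [[0.4020000100135803, -0.17399999499320984], [0.43299999833106995, -0.2849999964237213], [0.5180000066757202, -0.26100000739097595], [0.4869999885559082, -0.15000000596046448]]
```

```bash
python3 -m handwheel '[[[0,0,0.11,0],[0,0,0.11,0],[0,0,0.11,0],[0,0,0.11,0],[0,0,0.11,0],[0,0,0.11,0],[0,0,0.11,0],[0,0,0.1,0],[0,0,0,0],[0,0,0,0]]]'; python3 -m handwheel '[[[0.03,0,0,0],[0.03,0,0,0],[0.02,0,0,0],[0.01,0,0,0],[0.01,0,0,0],[0.01,0,0,0],[0,0,0,0]]]'
```

```text
t: 4.23
eef_pos: [0.487, -0.3111, 0.0671]
ee_rot: [-179.9, -0.2, 106.0]
wrist_force: [0.1, 0.2, 0.8]
grip_width: 0.02
finger_force: 0.0
t: 4.82
eef_pos: [0.4793, -0.2824, 0.0685]
ee_rot: [179.9, 0.1, 105.8]
wrist_force: [1.0, -2.1, 1.4]
grip_width: 0.0196
finger_force: 0.9
```

```bash
python3 -m handwheel '[[[0.015,0,-0.014,0],[0.015,0,-0.014,0],[0.015,0,-0.014,0],[0.015,0,-0.014,0],[0,0,0,0]]]'; cat > look.py <<'E'
import sys
from h import *
from cell import eyes
s=eyes.snapshot("scene");cv2.imwrite(sys.argv[1],cv2.resize(s["img"][170:320,260:430],None,fx=3.5,fy=3.5,interpolation=cv2.INTER_CUBIC)[...,::-1])
E
python3 look.py pics/a1.png
```

```text
t: 5.23
eef_pos: [0.4736, -0.2636, 0.0855]
ee_rot: [179.9, 0.0, 105.8]
wrist_force: [1.1, -3.6, 2.2]
grip_width: 0.0197
finger_force: 1.6
```

View pics/a1.png

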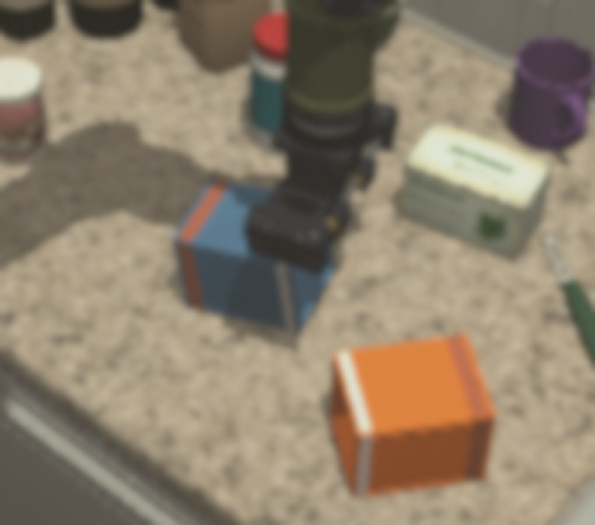

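```bash
cat > tilt.py <<'E'
from h import *
from cell import eyes,env
a=np.array([.269,-.963]);o=np.array([.4445,-.162])
for n,r in(("top",(190,262,315,405)),("scene",(200,285,290,375))):
    s=eyes.snapshot(n);X=cloud(s);h=cv2.cvtColor(s["img"],cv2.COLOR_RGB2HSV)
    k=np.zeros((400,640),bool);k[r[0]:r[1],r[2]:r[3]]=1
    k&=(h[...,0]>92)&(h[...,0]<118)&(h[...,1]>65)&(X[...,2]>.03)&(X[...,2]<.2)
    p=X[k];u=(p[:,:2]-o)@a
    print(n,len(p),"axis coord / zmax / n")
    for lo in range(-100,130,15):
        m=p[(u>lo/1e3)&(u<(lo+15)/1e3)]
        if len(m)>5: print("  ",lo,np.percentile(m[:,2],[5,50,95]).round(3),len(m))
print(env.read_state()["eef_pos"].round(4))
E
python3 tilt.py
```

```text
top 439 axis coord / zmax / n
   -25 [0.085 0.089 0.09 ] 7
   -10 [0.086 0.091 0.094] 42
   5 [0.088 0.092 0.095] 124
   20 [0.09  0.094 0.099] 100
   35 [0.092 0.096 0.1  ] 79
   50 [0.096 0.099 0.103] 54
   65 [0.097 0.101 0.106] 33
scene 208 axis coord / zmax / n
   5 [0.086 0.09  0.094] 84
   20 [0.088 0.092 0.096] 77
   35 [0.085 0.094 0.099] 33
   65 [0.153 0.172 0.184] 9
[ 0.4736 -0.2645  0.0847]
```

The rise of about 9° along the axis shows that the crock is tipping with little sliding. Continue along the arc.

```bash
python3 -m handwheel '[[[0.016,0,-0.012,0],[0.016,0,-0.012,0],[0.016,0,-0.012,0],[0.016,0,-0.012,0],[0.017,0,-0.01,0],[0.017,0,-0.01,0],[0.017,0,-0.009,0],[0.017,0,-0.009,0],[0,0,0,0]]]'; python3 tilt.py
```

```text
t: 6.13
eef_pos: [0.4619, -0.224, 0.1105]
ee_rot: [-179.9, -0.1, 105.9]
wrist_force: [-0.4, -0.4, 0.7]
grip_width: 0.0199
finger_force: 0.3
top 208 axis coord / zmax / n
   -40 [0.083 0.089 0.092] 47
   -25 [0.089 0.095 0.101] 67
   -10 [0.097 0.102 0.107] 38
   5 [0.106 0.111 0.115] 22
   20 [0.114 0.121 0.127] 28
scene 235 axis coord / zmax / n
   -25 [0.088 0.092 0.098] 44
   -10 [0.093 0.1   0.107] 30
   5 [0.105 0.108 0.112] 16
   20 [0.114 0.181 0.196] 8
   35 [0.034 0.105 0.18 ] 6
   50 [0.037 0.041 0.047] 27
   65 [0.043 0.05  0.055] 55
   80 [0.053 0.056 0.061] 47
[ 0.4622 -0.2255  0.1101]
```

```bash
python3 -m handwheel '[[[0.018,0,-0.007,0],[0.018,0,-0.007,0],[0.018,0,-0.007,0],[0.018,0,-0.006,0],[0.018,0,-0.005,0],[0.018,0,-0.004,0],[0.018,0,-0.004,0],[0.018,0,-0.003,0],[0,0,0,0]]]'; python3 tilt.py
```

```text
t: 6.98
eef_pos: [0.4505, -0.183, 0.1233]
ee_rot: [-180.0, -0.1, 105.9]
wrist_force: [0.5, 0.1, 1.1]
grip_width: 0.0197
finger_force: 0.0
top 102 axis coord / zmax / n
   -55 [0.08  0.093 0.104] 19
   -40 [0.103 0.112 0.12 ] 49
   -25 [0.119 0.126 0.132] 30
scene 57 axis coord / zmax / n
   20 [0.06  0.07  0.074] 14
   35 [0.079 0.093 0.099] 38
[ 0.451  -0.1844  0.1232]
```

```bash
python3 -m handwheel '[[[0.014,0,-0.002,0],[0.014,0,-0.002,0],[0.014,0,-0.001,0],[0.014,0,0,0],[0,0,0,0],[0,0,0,0],[0,0,0,0]]]'; python3 tilt.py
```

```text
t: 7.67
eef_pos: [0.4464, -0.1686, 0.1247]
ee_rot: [180.0, 0.0, 105.8]
wrist_force: [0.5, 0.3, -0.6]
grip_width: 0.0198
finger_force: 0.0
top 62 axis coord / zmax / n
   -85 [0.087 0.114 0.117] 10
   -70 [0.046 0.11  0.116] 15
   -55 [0.043 0.107 0.117] 15
   -40 [0.036 0.113 0.131] 17
scene 42 axis coord / zmax / n
   -100 [0.048 0.101 0.114] 34
[ 0.4464 -0.1687  0.1247]
```

```bash
python3 -m handwheel '[[[0,0,-0.11,0],[0,0,-0.11,0],[0,0,-0.11,0],[0,0,-0.11,0],[0,0,-0.11,0],[0,0,-0.11,0],[0,0,0,0]]]' -1; python3 go.py .448 .282 .31 105.5; python3 - <<'E'
from h import *
from cell import eyes
for n,r in(("top",(215,255,195,240)),("scene",(135,200,210,248))):
    s=eyes.snapshot(n);X=cloud(s);np.savez(n+"1.npz",**s)
    y=X[r[0]:r[1],r[2]:r[3]].reshape(-1,3);g=s["img"][r[0]:r[1],r[2]:r[3]].reshape(-1,3)
    for lo,hi in((.02,.06),(.06,.1),(.16,.2),(.19,.215)):
        m=y[(y[:,2]>lo)&(y[:,2]<hi)&(y[:,0]<.5)];print(n,lo,len(m),np.percentile(m,[2,98],0).round(4).tolist())
    m=y[(y[:,2]>.195)&(y[:,2]<.215)];print(np.median(m,0),cv2.minEnclosingCircle(m[:,:2].astype(np.float32)))
    img=s["img"][190:270,300:400] if n=="top" else s["img"][180:280,270:400]
    cv2.imwrite(f"pics/b_{n}.png",cv2.resize(img,(520,400))[...,::-1])
a=cv2.imread("pics/b_top.png");b=cv2.imread("pics/b_scene.png");cv2.imwrite("pics/b.png",cv2.resize(np.hstack([a,b]),(800,308)))
E
```

```text
t: 8.35
eef_pos: [0.4493, -0.1701, 0.3283]
ee_rot: [179.4, 0.4, 105.7]
wrist_force: [0.1, -0.6, -0.2]
grip_width: 0.0642
finger_force: 0.0
t 8.35 p [ 0.4493 -0.1701  0.3283] rot [179.4   0.4 105.7] w 0.0642 F [ 0.1 -0.6 -0.2]
shift frac tot [1.4517 0.4042 0.0612] rows 13 per row [0.1117 0.0311 0.0047]
tool turn 0.2252734375564387 frac tot 0.002503038195071541 rows 0.0317286531769632
top 0.02 47 [[0.4208, 0.2546, 0.0234], [0.4732, 0.279, 0.0574]]
top 0.06 59 [[0.42, 0.2544, 0.0618], [0.4737, 0.2862, 0.0995]]
top 0.16 49 [[0.4339, 0.268, 0.1611], [0.4638, 0.2871, 0.1997]]
top 0.19 105 [[0.4336, 0.2687, 0.1949], [0.4637, 0.2975, 0.2074]]
[0.44859223 0.28205632 0.20303712] ((0.4488097131252289, 0.2835126221179962), 0.016817865893244743)
scene 0.02 129 [[0.4153, 0.2511, 0.0206], [0.4636, 0.2953, 0.0593]]
scene 0.06 142 [[0.4158, 0.2512, 0.0611], [0.4634, 0.2942, 0.0988]]
scene 0.16 99 [[0.429, 0.2628, 0.1615], [0.4573, 0.2949, 0.1998]]
scene 0.19 64 [[0.4286, 0.2652, 0.1905], [0.4589, 0.2956, 0.2052]]
[0.44392914 0.27926283 0.19981688] ((0.4432969093322754, 0.2818818688392639), 0.018974093720316887)
```

View pics/b.png

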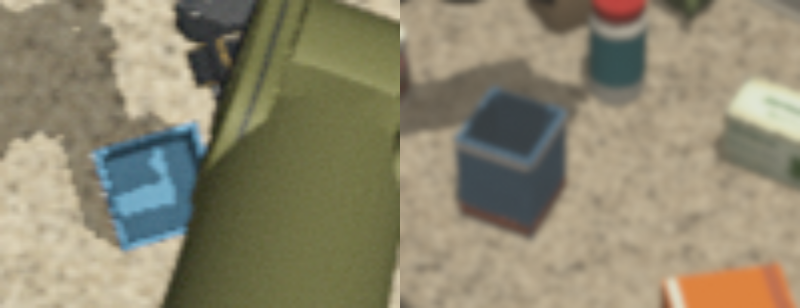

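The crock now stands upright in the scene crop, with its mouth up and brown band at the bottom. Next I'll check the clearance to the wine bottles and measure the crock's standing position.

```bash
python3 - <<'E'
from h import *
s=dict(np.load("scene1.npz"));X=cloud(s)
y=X[70:185,240:330].reshape(-1,3);m=y[(y[:,2]>.05)&(y[:,2]<.4)&(y[:,0]<.7)];print("wine min",np.percentile(m,[1,50,99],0).round(3).tolist())
y=X[195:265,280:345].reshape(-1,3);m=y[(y[:,2]>.105)&(y[:,2]<.122)&(y[:,0]<.52)];rr=cv2.minAreaRect(m[:,:2].astype(np.float32));print("crock rim",len(m),rr,m[:,2].mean())
E
python3 -m handwheel '[[[0.112,0.031,0,0],[0.112,0.031,0,0],[0.112,0.031,0,0],[0.112,0.031,0,0],[0.112,0.031,0,0],[0.112,0.031,0,0],[0.112,0.031,0,0],[0.112,0.031,0,0],[0.112,0.031,0,0],[0.112,0.031,0,0],[0.112,0.031,0,0],[0.112,0.031,0,0],[0.108,0.031,0,0],[0,0,0,0],[0,0,0,0]]]'; python3 go.py .447 .282 .164 105.5; python3 - <<'E'
from h import *
from cell import eyes
for n,r in(("top",(200,262,315,375)),("scene",(195,265,280,345))):
    s=eyes.snapshot(n);X=cloud(s);y=X[r[0]:r[1],r[2]:r[3]].reshape(-1,3);m=y[(y[:,2]>.105)&(y[:,2]<.122)&(y[:,0]<.52)]
    rr=cv2.minAreaRect(m[:,:2].astype(np.float32));print(n,len(m),rr,np.median(m[:,2]))
E
```

```text
wine min [[0.363, -0.212, 0.052], [0.632, 0.217, 0.174], [0.698, 0.475, 0.396]]
crock rim 240 ((0.4259885251522064, -0.11525481939315796), (0.09525928646326065, 0.08962981402873993), 15.780158042907715) 0.11131567088781616
t: 9.7
eef_pos: [0.4428, 0.2851, 0.3206]
ee_rot: [-179.8, 0.0, 106.0]
wrist_force: [0.4, -0.7, 0.6]
grip_width: 0.0882
finger_force: 0.0
t 9.7 p [0.4428 0.2851 0.3206] rot [-179.8    0.   106. ] w 0.0882 F [ 0.4 -0.7  0.6]
shift frac tot [-0.0139  0.0105  0.522 ] rows 5 per row [-0.0028  0.0021  0.1044]
tool turn 0.5224863386553125 frac tot 0.005805403762836805 rows 0.07358962516272007
top 209 ((0.4297073781490326, -0.1128770262002945), (0.08855634182691574, 0.08862299472093582), 15.668760299682617) 0.11399506460741801
scene 242 ((0.42595621943473816, -0.11524002999067307), (0.09174977242946625, 0.09017715603113174), 16.19972801208496) 0.11160665219513327
```

```bash
python3 -m handwheel '[[[-0.013,0.01,0.05,0],[0,0,0.1,0],[0,0,0.1,0],[0,0,0.1,0],[0,0,0.07,0],[0,0,0.05,0],[0,0,0.05,0],[0,0,0,0],[0,0,0,0],[0,0,0,0]]]'; python3 go.py .447 .282 .164 105.5
```

```text
t: 10.63
eef_pos: [0.4488, 0.2798, 0.1674]
ee_rot: [180.0, 0.0, 105.7]
wrist_force: [0.2, -0.2, -0.3]
grip_width: 0.088
finger_force: 0.0
t 10.63 p [0.4488 0.2798 0.1674] rot [180.    0.  105.7] w 0.088 F [ 0.2 -0.2 -0.3]
shift frac tot [ 0.0087 -0.0039  0.0115] rows 1 per row [ 0.0087 -0.0039  0.0115]
tool turn 0.18262033296377922 frac tot 0.002029114810708658 rows 0.025721173656870315
```

Close on the cap, first correcting the last few mm.

```bash
python3 -m handwheel '[[[0.007,-0.004,0.011,0],[0,0,0,0],[0,0,0,0]]]'; python3 -m handwheel '[[[0,0,0,0],[0,0,0,0],[0,0,0,0],[0,0,0,0],[0,0,0,0],[0,0,0,0],[0,0,0,0],[0,0,0,0],[0,0,0,0],[0,0,0,0]]]' 1; python3 go.py .447 .282 .164
```

```text
t: 10.88
eef_pos: [0.4465, 0.2826, 0.1639]
ee_rot: [180.0, -0.0, 105.8]
wrist_force: [0.1, -0.1, 0.2]
grip_width: 0.0883
finger_force: 0.0
t: 11.72
eef_pos: [0.4466, 0.2824, 0.1634]
ee_rot: [180.0, -0.0, 105.8]
wrist_force: [-0.2, 0.6, -1.5]
grip_width: 0.0371
finger_force: 29.6
t 11.72 p [0.4466 0.2824 0.1634] rot [180.   -0.  105.8] w 0.0371 F [-0.2  0.6 -1.5]
shift frac tot [-0.0016  0.001  -0.0021] rows 1 per row [-0.0016  0.001  -0.0021]
```

```bash
python3 -m handwheel '[[[0,0,-0.02,0],[0,0,-0.04,0],[0,0,-0.06,0],[0,0,-0.08,0],[0,0,-0.08,0],[0,0,-0.08,0],[0,0,-0.08,0],[0,0,-0.06,0],[0,0,-0.04,0],[0,0,-0.02,0],[0,0,0,0],[0,0,0,0]]]'; python3 go.py .428 -.114 .32; python3 - <<'E'
from h import *
from cell import eyes,env
print(env.read_state()["eef_pos"])
for n,r in(("top",(205,270,180,245)),("scene",(90,200,205,260))):
    s=eyes.snapshot(n);X=cloud(s);y=X[r[0]:r[1],r[2]:r[3]].reshape(-1,3)
    k=(y[:,0]<.5)&(y[:,0]>.39)&(y[:,1]>.22)&(y[:,1]<.34)
    for lo,hi in((.1,.15),(.15,.18),(.18,.22),(.22,.26),(.26,.31)):
        m=y[k&(y[:,2]>lo)&(y[:,2]<hi)]
        if len(m)>4:print(n,lo,len(m),np.percentile(m,[2,98],0).round(3).tolist())
    if n=="scene":cv2.imwrite("pics/c.png",cv2.resize(s["img"][60:260,150:360],None,fx=2.8,fy=2.8)[...,::-1])
E
```

```text
t: 12.72
eef_pos: [0.4459, 0.282, 0.3309]
ee_rot: [-179.9, 0.0, 105.8]
wrist_force: [-0.6, -0.9, -2.2]
grip_width: 0.0371
finger_force: 29.4
t 12.72 p [0.4459 0.282  0.3309] rot [-179.9    0.   105.8] w 0.0371 F [-0.6 -0.9 -2.2]
shift frac tot [-1.2541 -0.4164  0.0363] rows 11 per row [-0.114  -0.0379  0.0033]
[0.44588213 0.28203357 0.33089586]
top 0.15 10 [[0.42, 0.256, 0.172], [0.468, 0.274, 0.18]]
top 0.18 71 [[0.418, 0.254, 0.181], [0.472, 0.279, 0.219]]
top 0.22 84 [[0.418, 0.253, 0.221], [0.474, 0.283, 0.258]]
top 0.26 197 [[0.421, 0.254, 0.263], [0.472, 0.286, 0.309]]
scene 0.15 43 [[0.414, 0.252, 0.169], [0.465, 0.292, 0.18]]
scene 0.18 159 [[0.413, 0.251, 0.181], [0.462, 0.291, 0.219]]
scene 0.22 175 [[0.413, 0.251, 0.22], [0.464, 0.29, 0.259]]
scene 0.26 233 [[0.414, 0.252, 0.261], [0.462, 0.293, 0.308]]
```

View pics/c.png

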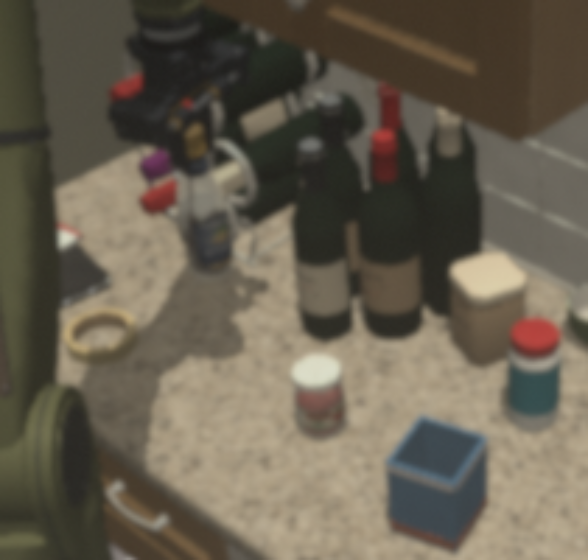

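```bash
python3 -m handwheel '[[[-0.05,-0.016,0,0],[-0.09,-0.03,0,0],[-0.11,-0.036,0,0],[-0.11,-0.036,0,0],[-0.11,-0.036,0,0],[-0.11,-0.036,0,0],[-0.11,-0.036,0,0],[-0.11,-0.036,0,0],[-0.11,-0.036,0,0],[-0.11,-0.036,0,0],[-0.11,-0.036,0,0],[-0.08,-0.026,0,0],[-0.045,-0.015,0,0],[0,0,0,0],[0,0,0,0],[0,0,0,0],[0,0,0,0],[0,0,0,0],[0,0,0,0]]]'; python3 go.py .4296 -.114 .17; cat > rel.py <<'E'
from h import *
from cell import eyes,env
print(env.read_state()["eef_pos"].round(4))
for n,r in(("top",(170,290,290,400)),("scene",(100,275,260,400))):
    s=eyes.snapshot(n);X=cloud(s);y=X[r[0]:r[1],r[2]:r[3]].reshape(-1,3)
    k=(y[:,0]<.5)&(y[:,0]>.36)&(y[:,1]>-.19)&(y[:,1]<-.04)
    for lo,hi in((.125,.15),(.15,.18),(.18,.22),(.22,.26)):
        m=y[k&(y[:,2]>lo)&(y[:,2]<hi)]
        if len(m)>4:print(n,lo,len(m),np.percentile(m,[2,98],0).round(3).tolist())
    m=y[k&(y[:,2]>.105)&(y[:,2]<.122)];print("rim",len(m),cv2.minAreaRect(m[:,:2].astype(np.float32)))
    if n=="scene":cv2.imwrite("pics/d.png",cv2.resize(s["img"][120:290,250:420],None,fx=3.4,fy=3.4)[...,::-1])
E
python3 rel.py
```

```text
t: 14.4
eef_pos: [0.4302, -0.1126, 0.3314]
ee_rot: [180.0, -0.0, 105.9]
wrist_force: [0.2, -0.1, -2.6]
grip_width: 0.0374
finger_force: 29.4
t 14.4 p [ 0.4302 -0.1126  0.3314] rot [180.   -0.  105.9] w 0.0374 F [ 0.2 -0.1 -2.6]
shift frac tot [-0.0038 -0.0033  0.5379] rows 5 per row [-0.0008 -0.0007  0.1076]
[ 0.4302 -0.1126  0.3314]
rim 0 ((0.0, 0.0), (0.0, 0.0), 0.0)
scene 0.15 44 [[0.399, -0.14, 0.166], [0.441, -0.101, 0.18]]
scene 0.18 189 [[0.398, -0.14, 0.181], [0.441, -0.096, 0.22]]
scene 0.22 195 [[0.398, -0.141, 0.221], [0.441, -0.093, 0.26]]
rim 212 ((0.4272938370704651, -0.1146954819560051), (0.09597808867692947, 0.08984209597110748), 17.41858673095703)
```

```bash
python3 -m handwheel '[[[-0.007,-0.005,0.02,0],[0,0,0.04,0],[0,0,0.04,0],[0,0,0.04,0],[0,0,0,0],[0,0,0,0],[0,0,0,0]]]'; python3 rel.py; python3 go.py .4296 -.114 .1695
```

```text
t: 15.08
eef_pos: [0.4296, -0.1161, 0.2897]
ee_rot: [180.0, 0.0, 105.8]
wrist_force: [0.5, -0.6, -3.3]
grip_width: 0.0371
finger_force: 29.4
[ 0.4296 -0.1161  0.2897]
rim 5 ((0.45550256967544556, -0.06275498121976852), (0.0021789020393043756, 0.013257931917905807), 74.91362762451172)
scene 0.125 93 [[0.399, -0.145, 0.128], [0.444, -0.102, 0.15]]
scene 0.15 132 [[0.398, -0.146, 0.152], [0.446, -0.1, 0.179]]
scene 0.18 186 [[0.398, -0.147, 0.181], [0.439, -0.1, 0.219]]
scene 0.22 227 [[0.399, -0.146, 0.222], [0.444, -0.101, 0.259]]
rim 185 ((0.42340555787086487, -0.11573613435029984), (0.09184098243713379, 0.09154413640499115), 15.883620262145996)
t 15.18 p [ 0.4298 -0.1161  0.29  ] rot [179.9   0.  105.8] w 0.0373 F [-0.4 -0.8 -2.7]
shift frac tot [0.007  0.0012 0.4017] rows 4 per row [0.0017 0.0003 0.1004]
```

View pics/d.png

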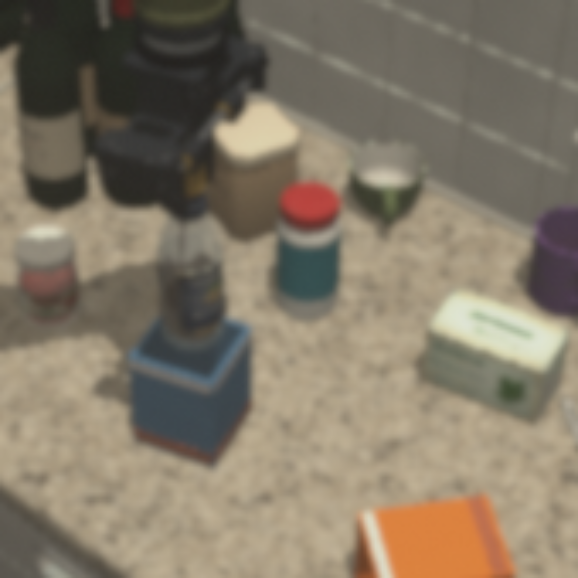

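The bottle hangs upright over the mouth, centred to about 2 mm. Lower it in.

```bash
python3 -m handwheel '[[[0.005,-0.002,0.02,0],[0,0,0.04,0],[0,0,0.04,0],[0,0,0.04,0],[0,0,0.04,0],[0,0,0.04,0],[0,0,0.04,0],[0,0,0.04,0],[0,0,0.03,0],[0,0,0.02,0],[0,0,0,0],[0,0,0,0]]]'; python3 -m handwheel '[[[0,0,0.01,0],[0,0,0.01,0],[0,0,0.01,0],[0,0,0,0],[0,0,0,0]]]'
```

```text
t: 16.18
eef_pos: [0.4284, -0.1146, 0.1844]
ee_rot: [180.0, -0.0, 105.8]
wrist_force: [0.2, -0.9, -3.2]
grip_width: 0.0373
finger_force: 29.4
t: 16.6
eef_pos: [0.4282, -0.1146, 0.1753]
ee_rot: [-180.0, -0.0, 105.8]
wrist_force: [0.1, -0.0, -3.0]
grip_width: 0.037
finger_force: 29.4
```

```bash
python3 -m handwheel '[[[0,0,0.007,0],[0,0,0.005,0],[0,0,0.003,0],[0,0,0,0],[0,0,0,0]]]';python3 -m handwheel '[[[0,0,0.003,0],[0,0,0.003,0],[0,0,0,0],[0,0,0,0]]]'
```

```text
t: 17.02
eef_pos: [0.4283, -0.1146, 0.1708]
ee_rot: [-180.0, -0.0, 105.8]
wrist_force: [-0.1, 0.2, -2.2]
grip_width: 0.0373
finger_force: 29.4
t: 17.35
eef_pos: [0.4286, -0.1147, 0.1693]
ee_rot: [180.0, 0.0, 105.8]
wrist_force: [0.3, -0.3, 0.2]
grip_width: 0.0373
finger_force: 29.6
```

The weight has come off at z=0.169, which is the expected floor contact. Release and rise.

```bash
python3 -m handwheel '[[[0,0,0,0],[0,0,0,0],[0,0,0,0],[0,0,0,0],[0,0,0,0],[0,0,0,0]]]' -0.6; python3 -m handwheel '[[[0,0,-0.03,0],[0,0,-0.06,0],[0,0,-0.1,0],[0,0,-0.1,0],[0,0,-0.1,0],[0,0,-0.1,0],[0,0,0,0],[0.1,0,0,0],[0.1,0,0,0],[0.1,0,0,0],[0.1,0,0,0],[0.1,0,0,0],[0.1,0,0,0],[0,0,0,0],[0,0,0,0],[0,0,0,0]]]'; sed -i 's/d.png/e.png/' rel.py; python3 rel.py
```

```text
t: 17.85
eef_pos: [0.4283, -0.1146, 0.1691]
ee_rot: [-180.0, -0.0, 105.8]
wrist_force: [-0.0, 0.0, -0.3]
grip_width: 0.0705
finger_force: 0.0
t: 19.18
eef_pos: [0.3793, 0.0579, 0.3158]
ee_rot: [-180.0, 0.0, 105.8]
wrist_force: [0.1, 0.5, -0.4]
grip_width: 0.0705
finger_force: 0.0
[0.3793 0.0579 0.3158]
top 0.125 82 [[0.406, -0.136, 0.125], [0.453, -0.09, 0.149]]
top 0.15 16 [[0.412, -0.122, 0.15], [0.441, -0.096, 0.167]]
top 0.18 100 [[0.415, -0.127, 0.202], [0.445, -0.098, 0.213]]
rim 260 ((0.42959174513816833, -0.11290962994098663), (0.08839293569326401, 0.08851096779108047), 15.605968475341797)
scene 0.125 115 [[0.403, -0.138, 0.126], [0.441, -0.098, 0.148]]
scene 0.15 82 [[0.408, -0.131, 0.15], [0.435, -0.106, 0.179]]
scene 0.18 121 [[0.41, -0.131, 0.183], [0.441, -0.101, 0.21]]
rim 288 ((0.42632174491882324, -0.11494827270507812), (0.09289240837097168, 0.0898064374923706), 16.233198165893555)
```

View pics/e.png

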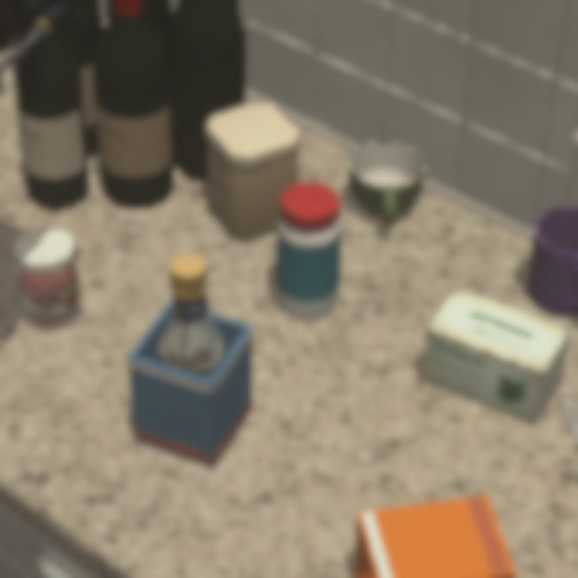

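The bottle stands upright in the crock with its top at about 0.209. The jar and tea box haven't moved and the gripper is clear.

```bash
python3 -c "from cell import env; print(env.close_job())"
```

```text
the job is handed in; nothing more can be done
None
```

The job is handed in: the blue crock was stood upright first, then the sauce bottle was set upright on its floor; the jar and tea box were left in place, and it took about 19 s of robot time.

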